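# Push the photometer home into its charging corner

## Task

Push the white photometer that stands on the worktop along the surface into the blue charging corner, until its back sits flush against the rear rail and its right side flush against the right rail. Only push it with the fingers: do not lift, tip or pick it up. Leave everything else on the worktop where it stands.

Things in the scene. Friction and masses are not known exactly. Their poses are not given: they have to be found in the camera images.
- photometer: white wedge-shaped desk photometer with a small dark display, loose, 131 (x) x 100 (y) x 58 (z) mm, 0.24 to 0.45 kg; origin at the centre of its underside; its x axis points from its low front to its high back, y to its left side, z up. Front, back and sides are upright (within 2 mm) from 4 to 19 mm above the worktop; higher up the front slopes back. Slides with friction of about 0.5 to 0.7
- photometer_rear (a point): middle of the photometer's back face, 10 mm above its underside (65 mm from the origin along its x); same axes as the photometer
- photometer_right (a point): middle of the photometer's right side face, 10 mm above its underside (50 mm from the origin along its -y); same axes as the photometer
- charging_corner: blue L of two metal stop rails, fixed to the worktop, 20 mm high, 8 mm thick, open on the other two sides; origin at the inner corner, where the rails' inner faces meet, on the worktop; x points out through the rear rail, y to the left along it, z up. With the photometer home its origin lies at x = -65 mm, y = 50 mm in this frame, with equal axes
- rear_rail (a point): middle of the top edge of the rear rail's inner face, 20 mm up; this face is the plane x = 0 of the charging corner and runs from y = 0 to 150 mm; two small brass contacts on it; a 3 mm thick, 14 mm wide screw flange lies behind it. On the wall farther back a rack of glove boxes overhangs the worktop, from 0.11 m up and beyond x = 0.73 m
- right_rail (a point): middle of the top edge of the right rail's inner face, 20 mm up; this face is the plane y = 0 of the charging corner and runs from x = 0 to -110 mm; a 3 mm thick, 14 mm wide screw flange lies outside it
- lancet_carton: small upright white and green carton, 31 x 47 x 72 mm, loose bystander; origin at the centre of its underside
- gel_pot: small blue pot with a white cap, 43 mm diameter, 60 mm high, loose bystander; origin at the centre of its underside
- saline_bottle: white round bottle, 45 mm diameter, 126 mm high, loose bystander; origin at the centre of its underside
- kitchen_timer: white wind-up timer with a dark grey round knob, 66 x 66 x 48 mm, loose bystander; origin at the centre of its underside
Things that resemble listed ones, but are neither listed nor needed, are in the scene too. Leave any yellow look-alike of the photometer alone.

How it is judged (in metres and radians):
At the end, for the whole second after the job is handed in: The photometer stands still and flat on the worktop in the corner: the middle of its back within 4 mm of the rear rail, the middle of its right side within 4 mm of the right rail, square to the rails within 0.04 rad (x of photometer_rear in the frame of charging_corner between -0.004 and 0.004 m and y of photometer_right in the frame of charging_corner between -0.004 and 0.004 m and angle between the x axis of photometer and the x axis of charging_corner, either way round below 0.04 rad and angle between photometer's own z axis and vertical below 0.03 rad and linear speed of photometer below 0.01 m/s); the robot touches nothing.
It fails at once if the photometer is lifted off the worktop or tipped (height (world z) of photometer above 0.012 m or angle between photometer's own z axis and vertical above 0.15 rad).
It fails at once if the lancet carton is moved (distance of lancet_carton from where it was at the start of the episode above 0.02 m).
It fails at once if the gel pot is moved (distance of gel_pot from where it was at the start of the episode above 0.02 m).
It fails at once if the saline bottle is moved (distance of saline_bottle from where it was at the start of the episode above 0.02 m).
It fails at once if the timer is moved (distance of kitchen_timer from where it was at the start of the episode above 0.02 m).
It also fails if it takes over 48 s, if anything falls off the work surface, if the arm or the gripper's body presses on something with over 40 N, if the wrist force passes 120 N, or if a joint passes its speed limit or range.

## Robot

A 6-joint arm with a two-finger parallel gripper is mounted at the origin on a cart in front of the work surface, level with it; the furniture and walls round the work are solid. World frame = base frame: x ahead of the robot, y to its left, z up, the work surface at z = 0. Lengths are in m, angles in degrees, forces in N, time in s.
With the tool pointing down it reaches from about 0.4 to 0.825 m from the base axis. Payload 7 kg.
Tool frame: the origin (TCP) lies on the centre line of the jaws, within the pads' length; the fingertips stand 19 mm ahead of it and the grasp point (between the pads) is the TCP; z points along the fingers, y is the line along which they close (so a half turn about z gives the same grasp; the last joint's range is limited). The gripper opens to 88 mm and grips with 3 to 60 N. Pads are 19 mm wide; open, the fingers measure 130 mm over their backs; the gripper's body (78 mm by 193 mm) begins 47 mm behind the grasp point.
Start: joints at [-49.154, 20.546, 0.682, 0, -70.136, -16.507], TCP at [0.278, -0.615, 0.246] pointing down, gripper open.
Joint ranges: [-176.03, 176.03], [-82.01, 121.73], [-58.28, 71.71], [-173.87, 95.51], [-174.79, -0.11], [-173.66, 173.66]. Speed limits (degrees/s): [136.94, 136.94, 172.46, 180, 180, 180].

## Interface

Orientations are given as [roll, pitch, yaw] about the fixed x, y, z axes, in that order (R = Rz(yaw) Ry(pitch) Rx(roll)).
In Python, from plant import * gives the robot as it stands. The module is installed in compiled form; this text tells all that it offers.
- The arm moves only by the tool play_rows, never from a script. Its argument "deltas" is a list of rows, each a list of 6 numbers: the shift along the world's x, y, z scaled (see below), then the turn, a rotation vector about the world's x, y, z scaled (see below). A call has 1 to 10 rows; each row shifts and turns the commanded pose from where the row before left it; what a row does not reach is not made up. The controller multiplies each number of a shift by 800 mm and each number of a turn by 180 degrees. A row lasts 1/10 s, in which the tool goes at most 50 mm and 8.59 degrees, less where a joint would pass 70% of its speed; a pose out of reach is approached as far as the arm can. A call with a number of a shift or a turn outside -1 to 1 is refused whole. A call with a gripper value outside its range is refused whole. "gripper" is the gripper command: -1 is shut, 1 is fully open, values between are in proportion, set as the call begins (left out, the last holds). The fingers move at their own pace and stop on an object; the grip force is fixed at half the most. Time passes only in rows, so rows that do not move let the fingers close. It gives the time, the measured TCP pose, the force, the opening and the grip force at its end, in the units of the state.
- get_obs(): the state, without advancing time (a new reading comes with each control period).
- snapshot(name): name is "scene" or "top" or "wrist"; returns (picture, depth): 420x560x3 uint8, blue, green, red; 420x560 float32, m along the optical axis (not along the pixel's ray), 0 where there is no reading.
- camera_model(name): a dict with "fx", "fy", "cx", "cy" (pixels), "world_to_cam" (4x4, takes a point from world to camera coordinates). Camera axes: x right, y down, z forward; pixel columns grow to the right and rows downward; lengths in m; the calibration is good to about 2 mm. The wrist camera is an equidistant fisheye: a pixel r from the principal point sees the ray r / f radians off the axis. A picture is of the moment at which its call begins: read the wrist's pose just before it. camera_model takes no time and is no camera call; for the wrist camera it gives the pose at the moment of the call.
- close_job(): hands the job in; it is judged then, once.
The state is a dict: "clock": time; "joint_pos": joint angles; "qvel": joint speeds; "tau": joint torques, N m; "tool_pos": TCP position; "orientation": TCP orientation; "force": force on the tool from outside, world axes, zero at the start; "moment": the same for the moment, N m; "opening": finger opening in m; "gripper_force": force on a finger pad.
Only numpy, scipy, OpenCV 4.12 (cv2) and the standard library are available. Lean on these libraries where they do the work, as an engineer would, in place of code of your own. Each camera call takes 0.05 s, during which the arm holds its last target. There are 200 camera calls.

## Working session

There is one attempt and no reset: what is moved stays moved. The work goes in short steps, Python scripts to look and compute and a tool call to move; the robot and the scene stay as the last step left them, time stands still between calls to the robot, and variables do not carry over. Pictures are saved under pics/ and viewed, at most 10 in all, crops included, and the job is handed in when it is done.

Besides the shell and the picture viewer there is one more tool, called after "Call:" by a JSON object that holds its "name" and its "arguments", one argument or row to a line. play_rows: Moves the arm, as the interface text tells. Its arguments: {"type":"object","properties":{"deltas":{"type":"array","items":{"type":"array","items":{"type":"number","minimum":-1,"maximum":1}}},"gripper":{"type":"number"}},"required":["deltas"]}

```bash
mkdir -p pics; cat > h.py <<'E'
from plant import *
import numpy as np, cv2
def grab(n):
    m=camera_model(n); p,d=snapshot(n); return m,p,d
def world(m,d,u,v):
    z=d[v,u]; c=np.stack([(u-m['cx'])/m['fx']*z,(v-m['cy'])/m['fy']*z,z,np.ones_like(z)],-1)
    return (c@np.linalg.inv(m['world_to_cam']).T)[...,:3]
def plane(m,u,v,h=0.):
    T=np.linalg.inv(m['world_to_cam']); r=T[:3,:3]@np.array([(u-m['cx'])/m['fx'],(v-m['cy'])/m['fy'],1]); o=T[:3,3]
    return o+r*(h-o[2])/r[2]
def pix(m,p):
    c=m['world_to_cam']@np.append(p,1); return c[0]/c[2]*m['fx']+m['cx'],c[1]/c[2]*m['fy']+m['cy']
E
python3 - <<'E'
from h import *
for n in("scene","top"):
    m,p,d=grab(n); cv2.imwrite(f'pics/{n}0.png',p); np.savez(f'{n}0.npz',d=d); print(n,m)
print(get_obs())
E
```

```text
scene {'fx': 495.95870143523365, 'fy': 495.95870143523365, 'cx': 269.8589519757303, 'cy': 214.0721560752958, 'world_to_cam': array([[-0.60854876, -0.79330201, -0.01844798,  0.29139956],
       [-0.49808796,  0.39997891, -0.76936679,  0.28194506],
       [ 0.61771902, -0.45900849, -0.63854085,  1.01530285],
       [ 0.        ,  0.        ,  0.        ,  1.        ]])}
top {'fx': 469.9552303298809, 'fy': 469.9552303298809, 'cx': 275.11519381463387, 'cy': 208.3731162035308, 'world_to_cam': array([[-0.01730537, -0.99977876, -0.01195614,  0.0279572 ],
       [-0.98464144,  0.01911866, -0.17353878,  0.50557536],
       [ 0.17372897,  0.00876936, -0.98475446,  1.15219823],
       [ 0.        ,  0.        ,  0.        ,  1.        ]])}
{'clock': 0.1, 'joint_pos': array([-4.91548159e+01,  2.05876925e+01,  6.39486382e-01, -1.83342114e-02,
       -7.01356746e+01, -1.65075112e+01]), 'qvel': array([-0.01224951, -0.10847641,  0.02253131,  0.16854702, -0.03071814,
        0.07975893]), 'tau': array([-3.07505288e-03, -5.84162629e+01,  2.93753797e+01,  7.01547593e+00,
        1.02200807e-02, -3.02482033e-05]), 'tool_pos': array([ 0.27799764, -0.61464951,  0.24471392]), 'orientation': array([ 1.79914679e+02, -7.31036408e-03, -1.55668564e+02]), 'force': array([-0.450265  , -0.55038419, -0.04377194]), 'moment': array([-0.01396802,  0.05693599, -0.00015661]), 'gripper_force': 0.0, 'opening': 0.08721335798406592}
```

View pics/scene0.png

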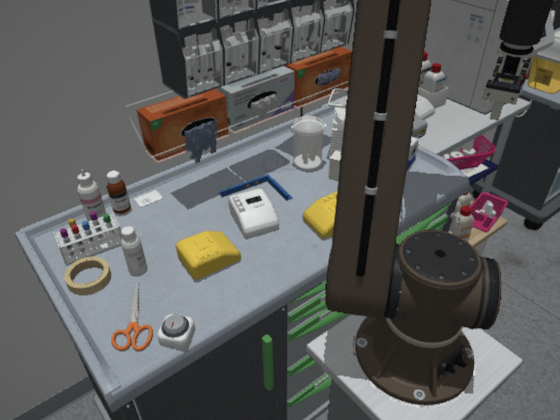

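View pics/top0.png

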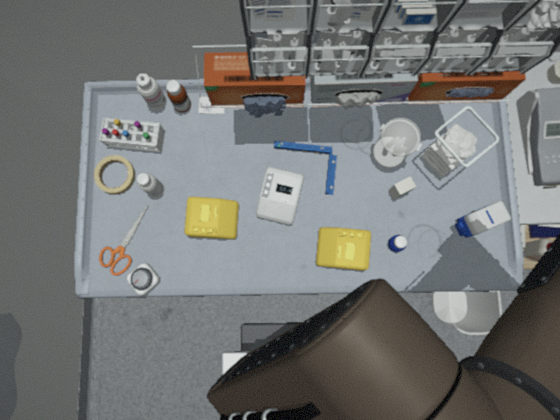

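The scene shows the white photometer at top (280,195), with yellow look-alikes at (212,218) and (343,249). Other white things are the beaker (397,143), timer (142,278), carton (403,187) and bottle (147,183). The blue corner's inner corner is near (331,152). I choose the white wedge at (280,195).

```bash
python3 - <<'E'
from h import *
m=camera_model("top");p=cv2.imread('pics/top0.png');d=np.load('top0.npz')['d']
def cloud(x0,x1,y0,y1,f):
    v,u=np.mgrid[y0:y1,x0:x1]; v=v.ravel();u=u.ravel()
    P=world(m,d,u,v); k=f(p[v,u].astype(int),P)&(d[v,u]>0); return P[k],u[k],v[k]
P,u,v=cloud(250,310,160,230,lambda c,P:P[:,2]>0.006)
print('photo n',len(P),P.min(0),P.max(0),P.mean(0))
r=cv2.minAreaRect(P[:,:2].astype(np.float32)*1000);print(r,cv2.boxPoints(r).round())
for a in range(0,len(P),len(P)//12):print(P[a].round(3))
A=np.c_[P,np.ones(len(P))];k=P[:,2]>.02;g=np.linalg.lstsq(np.c_[P[k,:2],np.ones(k.sum())],P[k,2],rcond=None)[0];print('grad',g)
B,u,v=cloud(265,345,135,205,lambda c,P:(c[:,0]-c[:,2]>50))
print('blue',len(B),B.min(0),B.max(0))
r=cv2.minAreaRect(B[:,:2].astype(np.float32)*1000);print(r,cv2.boxPoints(r).round())
print('table z',world(m,d,np.array([240,310,300]),np.array([250,240,170])))
c=p[120:240,240:360];cv2.imwrite('pics/crop.png',cv2.resize(c,None,fx=5,fy=5,interpolation=cv2.INTER_CUBIC))
E
```

```text
photo n 2034 [ 0.45999689 -0.0709574   0.00602245] [0.62611218 0.08221421 0.06335792] [0.53820773 0.00683623 0.04772566]
((542.8907470703125, 5.6410980224609375), (165.97296142578125, 153.24786376953125), 0.24397756159305573) [[460.  82.]
 [460. -71.]
 [626. -71.]
 [626.  83.]]
[ 0.626 -0.049  0.007]
[ 0.594 -0.049  0.048]
[0.581 0.012 0.053]
[ 0.57  -0.     0.054]
[ 0.559 -0.015  0.054]
[ 0.548 -0.033  0.056]
[ 0.538 -0.043  0.05 ]
[0.527 0.044 0.05 ]
[0.518 0.029 0.044]
[0.507 0.006 0.043]
[ 0.496 -0.016  0.045]
[0.488 0.056 0.021]
[ 0.47  -0.024  0.01 ]
grad [ 0.19469559 -0.04350821 -0.05602532]
blue 612 [ 0.5484324  -0.14432654 -0.00380748] [0.69957526 0.01895135 0.02782531]
((650.8175659179688, -85.06797790527344), (208.58944702148438, 104.8340072631836), 46.535240173339844) [[ 541. -125.]
 [ 617. -197.]
 [ 761.  -45.]
 [ 685.   27.]]
table z [[ 4.05411819e-01  1.12243596e-01  1.77064464e-03]
 [ 4.28302245e-01 -7.04768910e-02 -2.20796225e-05]
 [ 6.17814267e-01 -4.95569051e-02 -3.50093162e-03]]
```

View pics/crop.png

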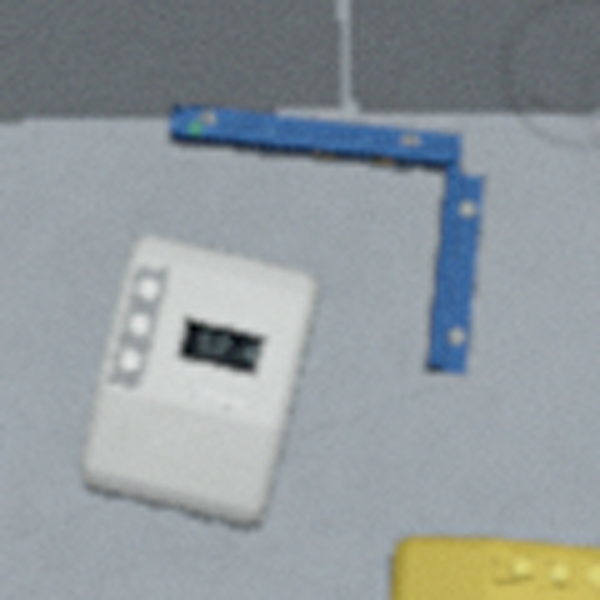

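The crop confirms the white wedge: display at (222,343), high back toward the rail, rotated a bit clockwise relative to the blue corner (inner corner about (447,165)). Next I fit edges.

```bash
cat > fit.py <<'E'
from h import *
def line(pts):
    vx,vy,x,y=cv2.fitLine(np.array(pts,np.float32)*1000,cv2.DIST_HUBER,0,.01,.01).ravel(); 
    if abs(vx)>abs(vy): s=np.sign(vx)
    else: s=np.sign(vy)
    return np.array([x,y]),np.array([vx,vy])*s
def cross(a,b):
    t=np.linalg.solve(np.c_[a[1],-b[1]],b[0]-a[0]); return a[0]+t[0]*a[1]
def ang(l): return np.degrees(np.arctan2(l[1][1],l[1][0]))
def corner(m,p):
    q=p.astype(int);B=((q[...,0]-q[...,2])>45); B[:130]=B[210:]=False;B[:,:265]=B[:,345:]=False
    # rear rail foot: lowest blue pixel per column; right rail: leftmost blue pixel per row
    rear=[plane(m,u,np.nonzero(B[:,u])[0].max()+.5)[:2] for u in range(280,322)]
    right=[plane(m,np.nonzero(B[v])[0].min()-.5,v)[:2] for v in range(163,188)]
    return line(rear),line(right)
E
python3 - <<'E'
from fit import *
m=camera_model("top");p=cv2.imread('pics/top0.png');d=np.load('top0.npz')['d']
a,b=corner(m,p);print('rear ang',ang(a),'right ang',ang(b),'corner',cross(a,b),a[0],b[0])
hsv=cv2.cvtColor(p,cv2.COLOR_BGR2HSV)
q=p.astype(int)
print('bg',p[235,270],'white',p[215,280],p[175,290])
W=((q[...,0]-q[...,2])<9)&(q.min(-1)>125)
W=W.astype(np.uint8);W[:160]=0;W[235:]=0;W[:,:245]=0;W[:,312:]=0
n,L,S,_=cv2.connectedComponentsWithStats(W);i=1+S[1:,4].argmax();print(S[i])
c=max(cv2.findContours((L==i).astype(np.uint8),0,1)[0],key=cv2.contourArea)
r=cv2.minAreaRect(c);bp=cv2.boxPoints(r);print(r,bp)
for x in bp:print([plane(m,*x,h)[:2].round(4) for h in(0,.01,.03,.055)])
# all yellow boxes + other objects extents
Y=((q[...,2]-q[...,0])>70).astype(np.uint8);n,L,S,C=cv2.connectedComponentsWithStats(Y)
for s in S[1:]:
    if s[4]>600 and s[1]>180:print('yellow',s,plane(m,s[0],s[1],.04),plane(m,s[0]+s[2],s[1]+s[3],0.02))
E
```

```text
rear ang 83.01236 right ang -7.6045847 corner [ 664.49475 -128.4548 ] [674.5641   -46.300087] [ 596.00305 -119.31047]
bg [174 165 158] white [192 193 188] [201 201 199]
[ 256  167   48   57 1893]
((279.2353210449219, 195.058837890625), (39.290767669677734, 51.90262222290039), 14.03624439239502) [[253.88237 215.4706 ]
 [266.47064 165.11766]
 [304.58826 174.64708]
 [292.      225.00002]]
[array([0.4959, 0.0754]), array([0.4943, 0.0748]), array([0.4911, 0.0737]), array([0.487 , 0.0723])]
[array([0.6322, 0.0402]), array([0.6295, 0.04  ]), array([0.624 , 0.0395]), array([0.6172, 0.0388])]
[array([ 0.6039, -0.0613]), array([ 0.6014, -0.0607]), array([ 0.5964, -0.0596]), array([ 0.5901, -0.0582])]
[array([ 0.4687, -0.0245]), array([ 0.4673, -0.0242]), array([ 0.4645, -0.0237]), array([ 0.461, -0.023])]
yellow [ 185  197   53   42 1950] [0.54098005 0.24999843 0.04      ] [0.43219039 0.11571503 0.02      ]
yellow [ 316  228   55   42 2007] [ 0.45426474 -0.08401371  0.04      ] [ 0.34704273 -0.22130609  0.02      ]
```

Call:
{"name": "play_rows", "arguments": {
  "deltas": [
    [0.0124, 0.05, 0, 0, 0, -0.011],
    [0.0124, 0.05, 0, 0, 0, -0.011],
    [0.0124, 0.05, 0, 0, 0, -0.011],
    [0.0124, 0.05, 0, 0, 0, -0.011],
    [0.0124, 0.05, 0, 0, 0, -0.011],
    [0.0124, 0.05, 0, 0, 0, -0.011],
    [0.0124, 0.05, 0, 0, 0, -0.011],
    [0.0124, 0.05, 0, 0, 0, -0.011]
  ],
  "gripper": 0
}}

```text
clock: 0.9
tool_pos: [0.3574, -0.2934, 0.2454]
orientation: [180.0, -0.0, -171.6]
force: [1.4, 0.4, 0.1]
opening: 0.044
gripper_force: 0.0
```

Call:
{"name": "play_rows", "arguments": {
  "deltas": [
    [0.0124, 0.05, 0, 0, 0, -0.011],
    [0.0124, 0.05, 0, 0, 0, -0.011],
    [0.0124, 0.05, 0, 0, 0, -0.011],
    [0.0124, 0.05, 0, 0, 0, -0.011],
    [0.0124, 0.05, 0, 0, 0, -0.011],
    [0.0124, 0.05, 0, 0, 0, -0.011],
    [0.0124, 0.05, 0, 0, 0, -0.011],
    [0.0124, 0.05, 0, 0, 0, -0.011],
    [0, 0, 0, 0, 0, 0],
    [0, 0, 0, 0, 0, 0]
  ]
}}

```text
clock: 1.9
tool_pos: [0.4366, 0.0258, 0.2452]
orientation: [-180.0, -0.1, 172.8]
force: [0.1, 0.1, -0.6]
opening: 0.0437
gripper_force: 0.0
```

Call:
{"name": "play_rows", "arguments": {
  "deltas": [
    [0, 0, -0.0375, 0, 0, 0],
    [0, 0, -0.0375, 0, 0, 0],
    [0, 0, -0.0375, 0, 0, 0],
    [0, 0, -0.0375, 0, 0, 0],
    [0, 0, -0.0375, 0, 0, 0],
    [0, 0, -0.0375, 0, 0, 0],
    [0, 0, -0.025, 0, 0, 0],
    [0, 0, -0.015, 0, 0, 0],
    [0, 0, -0.009, 0, 0, 0],
    [0, 0, 0, 0, 0, 0]
  ]
}}

```text
clock: 2.9
tool_pos: [0.4363, 0.024, 0.0257]
orientation: [-179.9, -0.1, 172.6]
force: [0.3, 0.3, 0.7]
opening: 0.0437
gripper_force: 0.0
```

Call:
{"name": "play_rows", "arguments": {
  "deltas": [
    [0.0062, -0.0008, 0, 0, 0, 0],
    [0.0062, -0.0008, 0, 0, 0, 0],
    [0.0062, -0.0008, 0, 0, 0, 0],
    [0.0062, -0.0008, 0, 0, 0, 0],
    [0.0062, -0.0008, 0, 0, 0, 0],
    [0.005, -0.0006, 0, 0, 0, 0],
    [0.005, -0.0006, 0, 0, 0, 0],
    [0.005, -0.0006, 0, 0, 0, 0],
    [0.005, -0.0006, 0, 0, 0, 0],
    [0.005, -0.0006, 0, 0, 0, 0]
  ]
}}

```text
clock: 3.9
tool_pos: [0.4821, 0.0194, 0.0263]
orientation: [180.0, 0.0, 172.7]
force: [-1.5, 0.0, -1.0]
opening: 0.044
gripper_force: 0.8
```

```bash
python3 - <<'E'
from h import *
o=get_obs();print(o['tool_pos'],o['force'])
for n in("scene","top"):
    m,p,d=grab(n); cv2.imwrite(f'pics/{n}1.png',p)
t=cv2.imread('pics/top1.png')[120:240,240:360]; s=cv2.imread('pics/scene1.png')[150:270,200:320]
cv2.imwrite('pics/v1.png',np.hstack([cv2.resize(t,(400,400)),cv2.resize(s,(400,400))]))
E
```

```text
[0.48212786 0.01942928 0.02625146] [-1.46456662  0.0365015  -0.95499615]
```

View pics/v1.png

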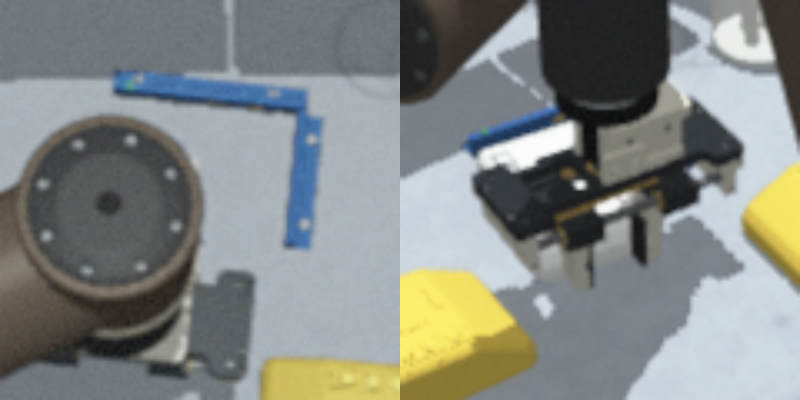

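The scene crop shows both fingers behind the photometer's front (570-650, 260), with clearance to both yellow boxes. I continue pushing, stopping short of the rail.

Call:
{"name": "play_rows", "arguments": {
  "deltas": [
    [0.0062, -0.0008, 0, 0, 0, 0],
    [0.0062, -0.0008, 0, 0, 0, 0],
    [0.0062, -0.0008, 0, 0, 0, 0],
    [0.0062, -0.0008, 0, 0, 0, 0],
    [0.0062, -0.0008, 0, 0, 0, 0],
    [0.0062, -0.0008, 0, 0, 0, 0],
    [0.0062, -0.0008, 0, 0, 0, 0],
    [0.0062, -0.0008, 0, 0, 0, 0],
    [0, 0, 0, 0, 0, 0]
  ]
}}

```text
clock: 4.9
tool_pos: [0.5226, 0.0144, 0.0265]
orientation: [180.0, 0.1, 172.7]
force: [-0.1, 0.0, 0.6]
opening: 0.0435
gripper_force: 0.0
```

Call:
{"name": "play_rows", "arguments": {
  "deltas": [
    [-0.0124, 0.0016, 0, 0, 0, 0],
    [-0.0124, 0.0016, 0, 0, 0, 0],
    [0, 0, 0.0375, 0, 0, 0],
    [0, 0, 0.0375, 0, 0, 0],
    [0, 0, 0.0375, 0, 0, 0],
    [0, 0, 0.0375, 0, 0, 0],
    [0, 0, 0.0375, 0, 0, 0]
  ]
}}

```text
clock: 5.6
tool_pos: [0.5005, 0.017, 0.1778]
orientation: [180.0, 0.0, 172.7]
force: [-0.0, -0.1, -0.1]
opening: 0.0439
gripper_force: 0.0
```

Call:
{"name": "play_rows", "arguments": {
  "deltas": [
    [0.007, 0.03, 0, 0, 0, 0.0455],
    [0.007, 0.03, 0, 0, 0, 0.0455],
    [0.007, 0.03, 0, 0, 0, 0.0455],
    [0.007, 0.03, 0, 0, 0, 0.0455],
    [0.007, 0.03, 0, 0, 0, 0.0455],
    [0.007, 0.03, 0, 0, 0, 0.0455],
    [0.007, 0.03, 0, 0, 0, 0.0455],
    [0.007, 0.03, 0, 0, 0, 0.0455],
    [0.007, 0.03, 0, 0, 0, 0.0455],
    [0.007, 0.03, 0, 0, 0, 0.0455]
  ]
}}

```text
clock: 6.6
tool_pos: [0.5567, 0.2579, 0.1764]
orientation: [-180.0, 0.0, -105.1]
force: [0.6, -0.1, -0.0]
opening: 0.0439
gripper_force: 0.0
```

Call:
{"name": "play_rows", "arguments": {
  "deltas": [
    [0, 0, 0, 0, 0, 0.0455],
    [0, 0, 0, 0, 0, 0]
  ]
}}

```text
clock: 6.8
tool_pos: [0.5566, 0.2575, 0.176]
orientation: [180.0, -0.0, -97.1]
force: [-0.4, 0.2, 0.0]
opening: 0.0437
gripper_force: 0.0
```

```bash
cat > look.py <<'E'
import sys
from fit import *
k=sys.argv[1]
o=get_obs();print(o['tool_pos'],o['orientation'],o['force'])
m,p,d=grab("top"); cv2.imwrite(f'pics/top{k}.png',p)
q=p.astype(int)
W=((q[...,0]-q[...,2])<9)&(q.min(-1)>125)
W=W.astype(np.uint8);W[:130]=0;W[225:]=0;W[:,:250]=0;W[:,335:]=0
n,L,S,_=cv2.connectedComponentsWithStats(W);i=1+S[1:,4].argmax();print(S[i])
c=max(cv2.findContours((L==i).astype(np.uint8),0,1)[0],key=cv2.contourArea)
r=cv2.minAreaRect(c);bp=cv2.boxPoints(r)
print('box',bp.round(1).tolist())
y=np.radians(-7.3);R=np.array([[np.cos(y),np.sin(y)],[-np.sin(y),np.cos(y)]]);C=np.array([.6645,-.1285])
for x in bp:print('corner frame h=.01,.055',[(R@(plane(m,*x,h)[:2]-C)).round(4) for h in(.01,.055)])
t=p[120:240,250:370];cv2.imwrite(f'pics/v{k}.png',cv2.resize(t,(600,600),interpolation=cv2.INTER_CUBIC))
E
python3 look.py 2
```

```text
[0.55660636 0.2574884  0.17604336] [ 1.79985438e+02 -6.81275579e-03 -9.70553624e+01] [-0.39958124  0.19645999  0.02474383]
[ 258  148   43   55 1879]
box [[256.0, 197.89999389648438], [262.1000061035156, 146.39999389648438], [301.0, 151.10000610351562], [294.8999938964844, 202.60000610351562]]
corner frame h=.01,.055 [array([-0.1476,  0.1801]), array([-0.1562,  0.1767])]
corner frame h=.01,.055 [array([-0.0059,  0.1801]), array([-0.0198,  0.1767])]
corner frame h=.01,.055 [array([-0.0077,  0.0751]), array([-0.0216,  0.0756])]
corner frame h=.01,.055 [array([-0.149 ,  0.0771]), array([-0.1576,  0.0776])]
```

View pics/v2.png

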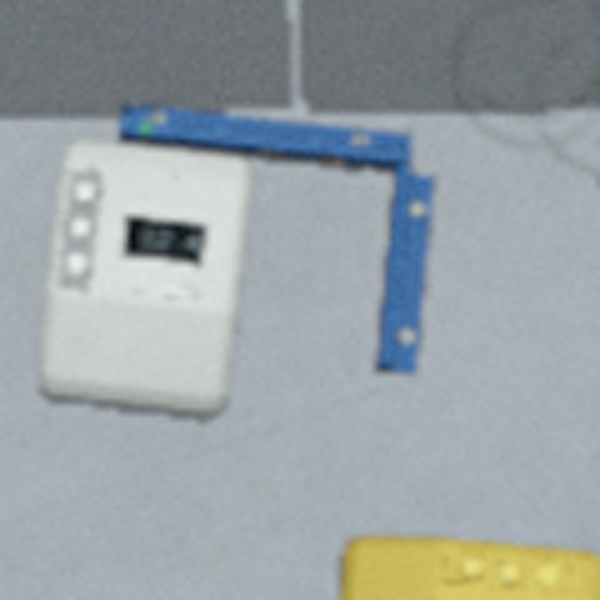

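The photometer now stands nearly square, back edge about 18 mm short of the rear rail and its right side (240,280) about 77 mm left of the right rail (385,280). Next is the side push.

Call:
{"name": "play_rows", "arguments": {
  "deltas": [
    [0.0135, -0.038, 0, 0, 0, 0],
    [0.0135, -0.038, 0, 0, 0, 0],
    [0.0135, -0.038, 0, 0, 0, 0],
    [0.0135, -0.038, 0, 0, 0, 0],
    [0.0135, -0.038, 0, 0, 0, 0],
    [0, 0, 0, 0, 0, 0]
  ]
}}

```text
clock: 7.45
tool_pos: [0.6116, 0.1012, 0.1765]
orientation: [-180.0, -0.0, -97.7]
force: [0.6, -0.3, -0.4]
opening: 0.0438
gripper_force: 0.0
```

Call:
{"name": "play_rows", "arguments": {
  "deltas": [
    [0, 0, -0.0375, 0, 0, 0],
    [0, 0, -0.0375, 0, 0, 0],
    [0, 0, -0.0375, 0, 0, 0],
    [0, 0, -0.0375, 0, 0, 0],
    [0, 0, -0.025, 0, 0, 0],
    [0, 0, -0.0125, 0, 0, 0],
    [0, 0, 0, 0, 0, 0]
  ]
}}

```text
clock: 8.15
tool_pos: [0.6104, 0.1045, 0.0253]
orientation: [179.9, -0.1, -97.4]
force: [0.7, -0.0, 0.4]
opening: 0.044
gripper_force: 0.0
```

Call:
{"name": "play_rows", "arguments": {
  "deltas": [
    [-0.0008, -0.0074, 0, 0, 0, 0],
    [-0.0008, -0.0074, 0, 0, 0, 0],
    [-0.0008, -0.0074, 0, 0, 0, 0],
    [-0.0008, -0.0074, 0, 0, 0, 0],
    [-0.0008, -0.0062, 0, 0, 0, 0],
    [-0.0008, -0.0062, 0, 0, 0, 0],
    [-0.0008, -0.0062, 0, 0, 0, 0],
    [-0.0008, -0.0062, 0, 0, 0, 0],
    [-0.0008, -0.0062, 0, 0, 0, 0],
    [-0.0008, -0.0062, 0, 0, 0, 0]
  ]
}}

```text
clock: 9.15
tool_pos: [0.6054, 0.0514, 0.0265]
orientation: [-180.0, 0.0, -97.2]
force: [0.8, 2.6, 1.5]
opening: 0.0439
gripper_force: 1.7
```

Call:
{"name": "play_rows", "arguments": {
  "deltas": [
    [-0.0008, -0.0062, 0, 0, 0, 0],
    [-0.0008, -0.0062, 0, 0, 0, 0],
    [-0.0008, -0.0062, 0, 0, 0, 0],
    [-0.0008, -0.0062, 0, 0, 0, 0],
    [-0.0008, -0.0062, 0, 0, 0, 0],
    [-0.0008, -0.0062, 0, 0, 0, 0],
    [-0.0008, -0.0062, 0, 0, 0, 0],
    [-0.0008, -0.0062, 0, 0, 0, 0],
    [-0.0008, -0.0062, 0, 0, 0, 0],
    [-0.0008, -0.0062, 0, 0, 0, 0]
  ]
}}

```text
clock: 10.15
tool_pos: [0.5988, 0.0015, 0.0265]
orientation: [-180.0, 0.0, -97.2]
force: [0.7, 5.0, 3.7]
opening: 0.0444
gripper_force: 2.5
```

Call:
{"name": "play_rows", "arguments": {
  "deltas": [
    [-0.0002, -0.0018, 0, 0, 0, 0],
    [-0.0002, -0.0018, 0, 0, 0, 0],
    [-0.0002, -0.0018, 0, 0, 0, 0],
    [-0.0002, -0.0018, 0, 0, 0, 0]
  ]
}}

```text
clock: 10.55
tool_pos: [0.5982, -0.0039, 0.0264]
orientation: [-180.0, 0.0, -97.2]
force: [0.2, 4.8, 4.3]
opening: 0.0437
gripper_force: 2.6
```

Call:
{"name": "play_rows", "arguments": {
  "deltas": [
    [-0.0002, -0.0018, 0, 0, 0, 0],
    [-0.0002, -0.0018, 0, 0, 0, 0],
    [-0.0002, -0.0018, 0, 0, 0, 0],
    [-0.0002, -0.0018, 0, 0, 0, 0]
  ]
}}

```text
clock: 10.95
tool_pos: [0.5986, -0.0073, 0.0266]
orientation: [-179.9, 0.2, -97.3]
force: [0.8, 23.0, 4.4]
opening: 0.0437
gripper_force: 11.5
```

Call:
{"name": "play_rows", "arguments": {
  "deltas": [
    [0.0008, 0.0062, 0, 0, 0, 0],
    [0.0016, 0.0124, 0, 0, 0, 0],
    [0.0016, 0.0124, 0, 0, 0, 0],
    [0, 0, 0.0375, 0, 0, 0],
    [0, 0, 0.0375, 0, 0, 0],
    [0, 0, 0.0375, 0, 0, 0],
    [0, 0, 0.0375, 0, 0, 0],
    [0, 0, 0.0375, 0, 0, 0],
    [0, 0, 0, 0, 0, 0]
  ],
  "gripper": -0.32
}}

```text
clock: 11.85
tool_pos: [0.6027, 0.0156, 0.1808]
orientation: [-179.6, 0.1, -97.2]
force: [1.0, -0.1, -0.4]
opening: 0.0298
gripper_force: 0.0
```

Call:
{"name": "play_rows", "arguments": {
  "deltas": [
    [-0.0131, -0.0078, 0, 0, 0, -0.0455],
    [-0.0131, -0.0078, 0, 0, 0, -0.0455],
    [-0.0131, -0.0078, 0, 0, 0, -0.0455],
    [-0.0131, -0.0078, 0, 0, 0, -0.0455],
    [-0.0131, -0.0078, 0, 0, 0, -0.0455],
    [-0.0131, -0.0078, 0, 0, 0, -0.0455],
    [-0.0131, -0.0078, 0, 0, 0, -0.0455],
    [-0.0131, -0.0078, 0, 0, 0, -0.0455],
    [-0.0131, -0.0078, 0, 0, 0, -0.0455],
    [-0.0131, -0.0078, 0, 0, 0, -0.0455]
  ]
}}

```text
clock: 12.85
tool_pos: [0.4948, -0.0475, 0.1756]
orientation: [-180.0, -0.1, -179.5]
force: [-0.3, 0.3, 0.7]
opening: 0.0297
gripper_force: 0.0
```

Call:
{"name": "play_rows", "arguments": {
  "deltas": [
    [-0.0131, -0.0078, 0, 0, 0, -0.0455],
    [0, 0, 0, 0, 0, 0],
    [0, 0, 0, 0, 0, 0]
  ]
}}

```text
clock: 13.15
tool_pos: [0.4853, -0.0535, 0.1761]
orientation: [-180.0, -0.0, 172.8]
force: [-0.0, 0.8, -0.1]
opening: 0.0298
gripper_force: 0.0
```

Call:
{"name": "play_rows", "arguments": {
  "deltas": [
    [0, 0, -0.0375, 0, 0, 0],
    [0, 0, -0.0375, 0, 0, 0],
    [0, 0, -0.0375, 0, 0, 0],
    [0, 0, -0.0375, 0, 0, 0],
    [0, 0, -0.025, 0, 0, 0],
    [0, 0, -0.0125, 0, 0, 0],
    [0, 0, 0, 0, 0, 0]
  ]
}}

```text
clock: 13.85
tool_pos: [0.4849, -0.0536, 0.025]
orientation: [-179.9, -0.2, 172.8]
force: [0.0, -0.5, 1.3]
opening: 0.0297
gripper_force: 0.0
```

Call:
{"name": "play_rows", "arguments": {
  "deltas": [
    [0.0062, -0.0008, 0, 0, 0, 0],
    [0.0062, -0.0008, 0, 0, 0, 0],
    [0.0062, -0.0008, 0, 0, 0, 0],
    [0.0062, -0.0008, 0, 0, 0, 0],
    [0.0062, -0.0008, 0, 0, 0, 0],
    [0.0037, -0.0005, 0, 0, 0, 0],
    [0.0037, -0.0005, 0, 0, 0, 0],
    [0.0037, -0.0005, 0, 0, 0, 0]
  ]
}}

```text
clock: 14.65
tool_pos: [0.5153, -0.0581, 0.0258]
orientation: [-179.9, -0.4, 172.6]
force: [-19.2, 11.9, 19.5]
opening: 0.0297
gripper_force: 11.2
```

Force rose earlier than expected, so I back off and look.

Call:
{"name": "play_rows", "arguments": {
  "deltas": [
    [-0.0062, 0.0008, 0, 0, 0, 0],
    [-0.0124, 0.0016, 0, 0, 0, 0],
    [-0.0124, 0.0016, 0, 0, 0, 0],
    [0, 0, 0.0375, 0, 0, 0],
    [0, 0, 0.0375, 0, 0, 0],
    [0, 0, 0.0375, 0, 0, 0],
    [0, 0, 0.0375, 0, 0, 0],
    [0, 0, 0.0375, 0, 0, 0],
    [0, 0, 0.0375, 0, 0, 0],
    [0, 0, 0, 0, 0, 0]
  ]
}}

```text
clock: 15.65
tool_pos: [0.4959, -0.0545, 0.2105]
orientation: [179.9, 0.4, 172.7]
force: [0.5, 0.9, -0.2]
opening: 0.0297
gripper_force: 0.0
```

Call:
{"name": "play_rows", "arguments": {
  "deltas": [
    [0, 0.05, 0, 0, 0, 0],
    [0, 0.05, 0, 0, 0, 0],
    [0, 0.05, 0, 0, 0, 0],
    [0, 0.05, 0, 0, 0, 0],
    [0, 0.05, 0, 0, 0, 0],
    [0, 0.05, 0, 0, 0, 0],
    [0, 0, 0, 0, 0, 0]
  ]
}}

```text
clock: 16.35
tool_pos: [0.4938, 0.1888, 0.2056]
orientation: [180.0, 0.0, 172.9]
force: [-0.8, -0.6, 0.4]
opening: 0.0294
gripper_force: 0.0
```

```bash
python3 look.py 3
```

```text
[0.49383096 0.18878101 0.20562385] [1.79987191e+02 7.45222450e-03 1.72853290e+02] [-0.82714944 -0.64110899  0.37809079]
[ 287  150   42   55 1875]
box [[285.8999938964844, 201.6999969482422], [290.79998779296875, 149.1999969482422], [329.29998779296875, 152.8000030517578], [324.3999938964844, 205.3000030517578]]
corner frame h=.01,.055 [array([-0.1491,  0.1007]), array([-0.1577,  0.1003])]
corner frame h=.01,.055 [array([-0.0055,  0.1028]), array([-0.0194,  0.1022])]
corner frame h=.01,.055 [array([-0.0046, -0.0006]), array([-0.0185,  0.0028])]
corner frame h=.01,.055 [array([-0.1479, -0.0006]), array([-0.1565,  0.0027])]
```

View pics/v3.png

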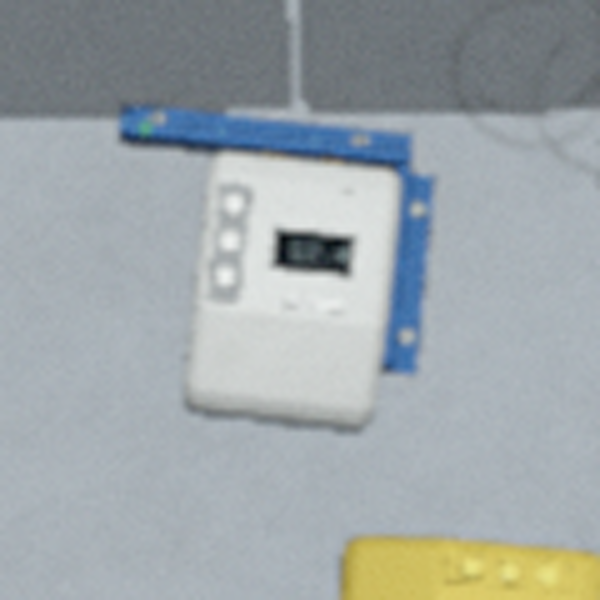

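The top view shows the photometer flush on the right rail, with the back top edge level with the rail's foot line. That leaves a gap hidden by perspective, so I check it in the scene camera.

```bash
python3 - <<'E'
from h import *
m,p,d=grab("scene"); cv2.imwrite('pics/scene3.png',p)
print([pix(m,q) for q in([.6645,-.1285,0],[.683,.02,.02],[.6,-.05,.05])])
cv2.imwrite('pics/s3.png',cv2.resize(p[160:250,205:325],(800,600),interpolation=cv2.INTER_CUBIC))
mt=camera_model("top");t,dt=snapshot("top")
v=np.arange(140,175);
for u in(300,312):
    P=world(mt,dt,np.full(len(v),u),v);print(u,[(int(a),*P[i,[0,2]].round(3)) for i,a in enumerate(v)][::2])
E
```

```text
[(np.float64(266.1706306498483), np.float64(180.52466189606957)), (np.float64(220.63144384197838), np.float64(191.0705370607987)), (np.float64(257.25717962597037), np.float64(186.92325239036273))]
300 [(140, np.float64(0.701), np.float64(-0.0)), (142, np.float64(0.695), np.float64(-0.001)), (144, np.float64(0.688), np.float64(0.004)), (146, np.float64(0.683), np.float64(0.003)), (148, np.float64(0.672), np.float64(0.021)), (150, np.float64(0.67), np.float64(0.008)), (152, np.float64(0.652), np.float64(0.051)), (154, np.float64(0.644), np.float64(0.057)), (156, np.float64(0.64), np.float64(0.055)), (158, np.float64(0.633), np.float64(0.059)), (160, np.float64(0.629), np.float64(0.053)), (162, np.float64(0.624), np.float64(0.052)), (164, np.float64(0.619), np.float64(0.054)), (166, np.float64(0.614), np.float64(0.054)), (168, np.float64(0.607), np.float64(0.057)), (170, np.float64(0.604), np.float64(0.051)), (172, np.float64(0.597), np.float64(0.056)), (174, np.float64(0.593), np.float64(0.053))]
312 [(140, np.float64(0.698), np.float64(0.005)), (142, np.float64(0.693), np.float64(0.003)), (144, np.float64(0.688), np.float64(0.001)), (146, np.float64(0.682), np.float64(0.002)), (148, np.float64(0.671), np.float64(0.022)), (150, np.float64(0.666), np.float64(0.02)), (152, np.float64(0.65), np.float64(0.053)), (154, np.float64(0.643), np.float64(0.058)), (156, np.float64(0.64), np.float64(0.053)), (158, np.float64(0.634), np.float64(0.055)), (160, np.float64(0.627), np.float64(0.06)), (162, np.float64(0.623), np.float64(0.055)), (164, np.float64(0.617), np.float64(0.058)), (166, np.float64(0.612), np.float64(0.058)), (168, np.float64(0.607), np.float64(0.056)), (170, np.float64(0.602), np.float64(0.055)), (172, np.float64(0.596), np.float64(0.057)), (174, np.float64(0.592), np.float64(0.054))]
```

View pics/s3.png

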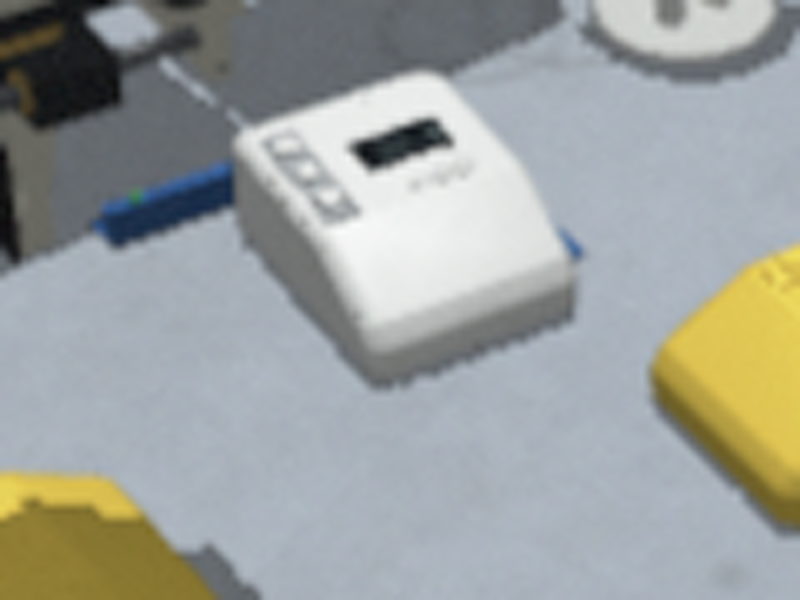

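The scene crop shows a gap of about 15 mm between the photometer's back foot (243,225) and the rail's foot line (240,203). The push wedged it against the right rail. I retry slower, heading slightly away from that rail and watching the force.

Call:
{"name": "play_rows", "arguments": {
  "deltas": [
    [-0.0013, -0.05, 0, 0, 0, 0],
    [-0.0013, -0.05, 0, 0, 0, 0],
    [-0.0013, -0.05, 0, 0, 0, 0],
    [-0.0013, -0.05, 0, 0, 0, 0],
    [-0.0013, -0.05, 0, 0, 0, 0],
    [-0.0013, -0.05, 0, 0, 0, 0],
    [0, 0, 0, 0, 0, 0]
  ]
}}

```text
clock: 17.2
tool_pos: [0.4864, -0.0593, 0.2061]
orientation: [-180.0, -0.0, 172.4]
force: [-0.2, -0.9, 0.4]
opening: 0.0294
gripper_force: 0.0
```

Call:
{"name": "play_rows", "arguments": {
  "deltas": [
    [0, 0, -0.0375, 0, 0, 0],
    [0, 0, -0.0375, 0, 0, 0],
    [0, 0, -0.0375, 0, 0, 0],
    [0, 0, -0.0375, 0, 0, 0],
    [0, 0, -0.0375, 0, 0, 0],
    [0, 0, -0.025, 0, 0, 0],
    [0, 0, -0.01, 0, 0, 0],
    [0, 0, 0, 0, 0, 0],
    [0, 0, 0, 0, 0, 0]
  ]
}}

```text
clock: 18.1
tool_pos: [0.4885, -0.0548, 0.0292]
orientation: [180.0, 0.1, 172.7]
force: [0.5, 0.3, -0.4]
opening: 0.0298
gripper_force: 0.0
```

Call:
{"name": "play_rows", "arguments": {
  "deltas": [
    [0.005, -0.0006, 0, 0, 0, 0],
    [0.005, -0.0006, 0, 0, 0, 0],
    [0.005, -0.0006, 0, 0, 0, 0],
    [0.005, -0.0006, 0, 0, 0, 0],
    [0.0025, -0.0003, 0, 0, 0, 0],
    [0, 0, 0, 0, 0, 0],
    [0, 0, 0, 0, 0, 0]
  ]
}}

```text
clock: 18.8
tool_pos: [0.5059, -0.057, 0.0282]
orientation: [-180.0, -0.0, 172.7]
force: [-1.0, 0.3, -0.1]
opening: 0.0299
gripper_force: 0.0
```

Call:
{"name": "play_rows", "arguments": {
  "deltas": [
    [0.0025, -0.0001, 0, 0, 0, 0],
    [0.0025, -0.0001, 0, 0, 0, 0],
    [0.0025, -0.0001, 0, 0, 0, 0],
    [0.0025, -0.0001, 0, 0, 0, 0]
  ]
}}

```text
clock: 19.2
tool_pos: [0.5142, -0.0572, 0.0284]
orientation: [180.0, 0.0, 172.7]
force: [0.2, -0.3, -0.1]
opening: 0.03
gripper_force: 0.0
```

Call:
{"name": "play_rows", "arguments": {
  "deltas": [
    [0.0025, -0.0001, 0, 0, 0, 0],
    [0.0025, -0.0001, 0, 0, 0, 0]
  ]
}}

```text
clock: 19.4
tool_pos: [0.5157, -0.0576, 0.028]
orientation: [-179.9, -0.2, 172.6]
force: [-11.7, 6.3, 11.8]
opening: 0.0296
gripper_force: 6.5
```

Call:
{"name": "play_rows", "arguments": {
  "deltas": [
    [0, 0, 0, 0, 0, 0],
    [0, 0, 0, 0, 0, 0]
  ]
}}

```text
clock: 19.6
tool_pos: [0.5157, -0.0576, 0.028]
orientation: [-180.0, -0.2, 172.6]
force: [-7.3, 3.2, 5.4]
opening: 0.0299
gripper_force: 4.1
```

Call:
{"name": "play_rows", "arguments": {
  "deltas": [
    [0, 0.0025, 0, 0, 0, 0],
    [0, 0.0025, 0, 0, 0, 0],
    [0, 0, 0, 0, 0, 0]
  ]
}}

```text
clock: 19.9
tool_pos: [0.5178, -0.0533, 0.0282]
orientation: [-180.0, -0.0, 172.7]
force: [-2.2, -0.5, -0.7]
opening: 0.03
gripper_force: 1.1
```

It came free. I push on, holding off the right rail.

Call:
{"name": "play_rows", "arguments": {
  "deltas": [
    [0.0025, 0, 0, 0, 0, 0],
    [0.0025, 0, 0, 0, 0, 0],
    [0.0025, 0, 0, 0, 0, 0]
  ]
}}

```text
clock: 20.2
tool_pos: [0.5244, -0.0534, 0.0283]
orientation: [180.0, 0.0, 172.7]
force: [-1.0, 0.1, -0.5]
opening: 0.0301
gripper_force: 0.8
```

Call:
{"name": "play_rows", "arguments": {
  "deltas": [
    [0.0025, -0.0002, 0, 0, 0, 0],
    [0.0025, -0.0002, 0, 0, 0, 0],
    [0.0025, -0.0002, 0, 0, 0, 0]
  ]
}}

```text
clock: 20.5
tool_pos: [0.5291, -0.054, 0.0281]
orientation: [-180.0, -0.1, 172.6]
force: [-10.0, 3.9, 6.9]
opening: 0.0294
gripper_force: 5.3
```

Call:
{"name": "play_rows", "arguments": {
  "deltas": [
    [0, 0.002, 0, 0, 0, 0],
    [0.001, 0.002, 0, 0, 0, 0],
    [0.002, 0, 0, 0, 0, 0],
    [0, 0, 0, 0, 0, 0]
  ]
}}

```text
clock: 20.9
tool_pos: [0.5291, -0.0515, 0.0278]
orientation: [-179.9, -0.3, 172.6]
force: [-10.2, 0.9, 6.4]
opening: 0.03
gripper_force: 5.5
```

Call:
{"name": "play_rows", "arguments": {
  "deltas": [
    [-0.0062, 0.0008, 0, 0, 0, 0],
    [-0.0124, 0.0016, 0, 0, 0, 0],
    [-0.0124, 0.0016, 0, 0, 0, 0],
    [0, 0, 0.0375, 0, 0, 0],
    [0, 0, 0.0375, 0, 0, 0],
    [0, 0, 0.0375, 0, 0, 0],
    [0, 0, 0.0375, 0, 0, 0],
    [0, 0, 0.0375, 0, 0, 0]
  ]
}}

```text
clock: 21.7
tool_pos: [0.5072, -0.0472, 0.1799]
orientation: [180.0, 0.1, 172.7]
force: [0.7, 1.8, 0.1]
opening: 0.0297
gripper_force: 0.0
```

Call:
{"name": "play_rows", "arguments": {
  "deltas": [
    [0.007, 0.035, 0, 0, 0, 0.0455],
    [0.007, 0.035, 0, 0, 0, 0.0455],
    [0.007, 0.035, 0, 0, 0, 0.0455],
    [0.007, 0.035, 0, 0, 0, 0.0455],
    [0.007, 0.035, 0, 0, 0, 0.0455],
    [0.007, 0.035, 0, 0, 0, 0.0455],
    [0.007, 0.035, 0, 0, 0, 0.0455],
    [0.007, 0.035, 0, 0, 0, 0.0455],
    [0, 0, 0, 0, 0, 0.0455],
    [0, 0, 0, 0, 0, 0.0455]
  ]
}}

```text
clock: 22.7
tool_pos: [0.552, 0.1777, 0.1782]
orientation: [-180.0, 0.0, -105.0]
force: [0.3, -1.1, 0.4]
opening: 0.03
gripper_force: 0.0
```

Call:
{"name": "play_rows", "arguments": {
  "deltas": [
    [0, 0, 0, 0, 0, 0.0455],
    [0, 0, 0, 0, 0, 0]
  ]
}}

```text
clock: 22.9
tool_pos: [0.5521, 0.1768, 0.1785]
orientation: [-180.0, 0.0, -97.1]
force: [-0.1, 0.4, 0.2]
opening: 0.0297
gripper_force: 0.0
```

```bash
python3 look.py 4
```

```text
[0.55205537 0.176808   0.17846857] [-1.79969590e+02  2.61356341e-02 -9.70949653e+01] [-0.07504305  0.42133514  0.15007292]
[ 285  146   44   54 1871]
box [[284.3999938964844, 196.1999969482422], [290.20001220703125, 144.5], [329.1000061035156, 148.8000030517578], [323.3999938964844, 200.5]]
corner frame h=.01,.055 [array([-0.1349,  0.1061]), array([-0.144 ,  0.1055])]
corner frame h=.01,.055 [array([0.0075, 0.1059]), array([-0.0069,  0.1053])]
corner frame h=.01,.055 [array([0.0066, 0.001 ]), array([-0.0078,  0.0042])]
corner frame h=.01,.055 [array([-0.1354,  0.0032]), array([-0.1445,  0.0064])]
```

View pics/v4.png

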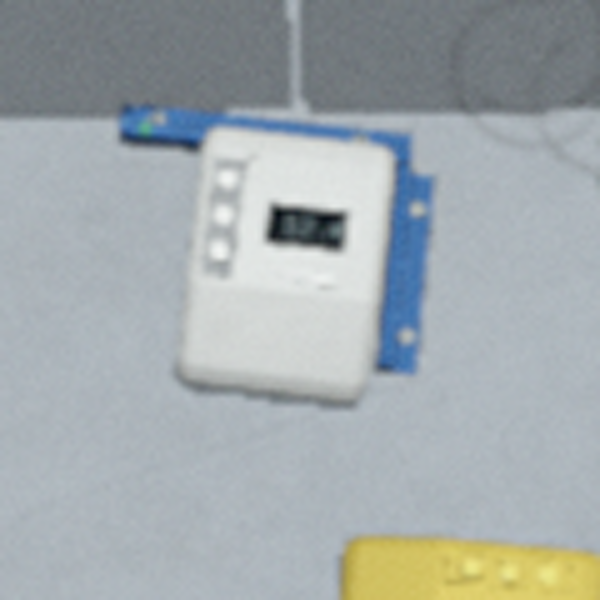

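The back now covers most of the rear rail's top at (300,128), as expected when flush. About 5 mm is left at the right rail, so I do the side push.

Call:
{"name": "play_rows", "arguments": {
  "deltas": [
    [0.0146, -0.0365, 0, 0, 0, 0],
    [0.0146, -0.0365, 0, 0, 0, 0],
    [0.0146, -0.0365, 0, 0, 0, 0],
    [0.0146, -0.0365, 0, 0, 0, 0],
    [0.0146, -0.0365, 0, 0, 0, 0],
    [0, 0, 0, 0, 0, 0],
    [0, 0, 0, 0, 0, 0]
  ],
  "gripper": 0
}}

```text
clock: 23.65
tool_pos: [0.6107, 0.0298, 0.1782]
orientation: [180.0, 0.0, -97.5]
force: [0.4, 0.4, 0.0]
opening: 0.0439
gripper_force: 0.0
```

Call:
{"name": "play_rows", "arguments": {
  "deltas": [
    [0, 0, -0.0375, 0, 0, 0],
    [0, 0, -0.0375, 0, 0, 0],
    [0, 0, -0.0375, 0, 0, 0],
    [0, 0, -0.0375, 0, 0, 0],
    [0, 0, -0.025, 0, 0, 0],
    [0, 0, -0.0125, 0, 0, 0],
    [0, 0, 0, 0, 0, 0]
  ]
}}

```text
clock: 24.35
tool_pos: [0.6099, 0.031, 0.0273]
orientation: [179.9, -0.1, -97.3]
force: [0.5, 0.4, -0.1]
opening: 0.0439
gripper_force: 0.0
```

Call:
{"name": "play_rows", "arguments": {
  "deltas": [
    [-0.0005, -0.004, 0, 0, 0, 0],
    [-0.0005, -0.004, 0, 0, 0, 0],
    [-0.0005, -0.004, 0, 0, 0, 0],
    [-0.0005, -0.004, 0, 0, 0, 0],
    [-0.0005, -0.004, 0, 0, 0, 0],
    [-0.0005, -0.004, 0, 0, 0, 0],
    [-0.0005, -0.004, 0, 0, 0, 0],
    [-0.0005, -0.004, 0, 0, 0, 0],
    [0, 0, 0, 0, 0, 0]
  ]
}}

```text
clock: 25.25
tool_pos: [0.6074, 0.0045, 0.0283]
orientation: [180.0, -0.0, -97.3]
force: [-0.1, -0.5, -0.8]
opening: 0.044
gripper_force: 0.0
```

Call:
{"name": "play_rows", "arguments": {
  "deltas": [
    [-0.0003, -0.002, 0, 0, 0, 0],
    [-0.0003, -0.002, 0, 0, 0, 0],
    [-0.0003, -0.002, 0, 0, 0, 0],
    [-0.0003, -0.002, 0, 0, 0, 0],
    [-0.0003, -0.002, 0, 0, 0, 0]
  ]
}}

```text
clock: 25.75
tool_pos: [0.6063, -0.0031, 0.0283]
orientation: [180.0, 0.0, -97.3]
force: [-1.9, 2.3, 0.5]
opening: 0.0437
gripper_force: 1.3
```

Call:
{"name": "play_rows", "arguments": {
  "deltas": [
    [-0.0003, -0.002, 0, 0, 0, 0],
    [-0.0003, -0.002, 0, 0, 0, 0]
  ]
}}

```text
clock: 25.95
tool_pos: [0.6056, -0.0058, 0.0283]
orientation: [180.0, 0.0, -97.3]
force: [-2.5, 5.7, 1.0]
opening: 0.0441
gripper_force: 2.4
```

Call:
{"name": "play_rows", "arguments": {
  "deltas": [
    [-0.0003, -0.002, 0, 0, 0, 0],
    [-0.0003, -0.002, 0, 0, 0, 0]
  ]
}}

```text
clock: 26.15
tool_pos: [0.6056, -0.0077, 0.0283]
orientation: [-180.0, 0.1, -97.3]
force: [-3.1, 18.8, 1.9]
opening: 0.0437
gripper_force: 9.2
```

Call:
{"name": "play_rows", "arguments": {
  "deltas": [
    [-0.0001, -0.0012, 0, 0, 0, 0],
    [0, 0, 0, 0, 0, 0]
  ]
}}

```text
clock: 26.35
tool_pos: [0.6056, -0.0077, 0.0284]
orientation: [-180.0, 0.2, -97.2]
force: [-3.4, 16.7, 1.4]
opening: 0.0442
gripper_force: 8.1
```

Call:
{"name": "play_rows", "arguments": {
  "deltas": [
    [0.0008, 0.0062, 0, 0, 0, 0],
    [0.0016, 0.0124, 0, 0, 0, 0],
    [0.0016, 0.0124, 0, 0, 0, 0],
    [0, 0, 0.0375, 0, 0, 0],
    [0, 0, 0.0375, 0, 0, 0],
    [0, 0, 0.0375, 0, 0, 0],
    [0, 0, 0.0375, 0, 0, 0],
    [0, 0, 0.0375, 0, 0, 0],
    [-0.005, 0.04, 0, 0, 0, 0],
    [-0.005, 0.04, 0, 0, 0, 0]
  ]
}}

```text
clock: 27.35
tool_pos: [0.6011, 0.079, 0.1798]
orientation: [-179.9, 0.1, -97.4]
force: [1.0, -0.2, -0.3]
opening: 0.0435
gripper_force: 0.0
```

Call:
{"name": "play_rows", "arguments": {
  "deltas": [
    [-0.005, 0.04, 0, 0, 0, 0],
    [-0.005, 0.04, 0, 0, 0, 0],
    [-0.005, 0.04, 0, 0, 0, 0],
    [0, 0, 0, 0, 0, 0]
  ]
}}

```text
clock: 27.75
tool_pos: [0.5884, 0.1779, 0.1784]
orientation: [-180.0, 0.0, -97.1]
force: [-0.5, 0.4, 0.9]
opening: 0.0437
gripper_force: 0.0
```

```bash
python3 look.py 5; python3 - <<'E'
from h import *
m,p,d=grab("scene")
t=cv2.imread('pics/v5.png');s=cv2.resize(p[165:245,225:305],(400,400),interpolation=cv2.INTER_CUBIC)
cv2.imwrite('pics/c5.png',np.hstack([cv2.resize(t,(400,400)),s]))
E
```

```text
[0.58837769 0.17793173 0.17837114] [-1.79966064e+02  1.86831190e-02 -9.70711571e+01] [-0.51965529  0.41772495  0.87939817]
[ 287  146   43   55 1846]
box [[286.20001220703125, 196.8000030517578], [291.1000061035156, 145.10000610351562], [329.5, 148.6999969482422], [324.6000061035156, 200.5]]
corner frame h=.01,.055 [array([-0.1361,  0.1014]), array([-0.1452,  0.101 ])]
corner frame h=.01,.055 [array([0.0061, 0.1033]), array([-0.0082,  0.1027])]
corner frame h=.01,.055 [array([ 0.0069, -0.    ]), array([-0.0075,  0.0033])]
corner frame h=.01,.055 [array([-0.135 ,  0.0002]), array([-0.1442,  0.0035])]
```

View pics/c5.png

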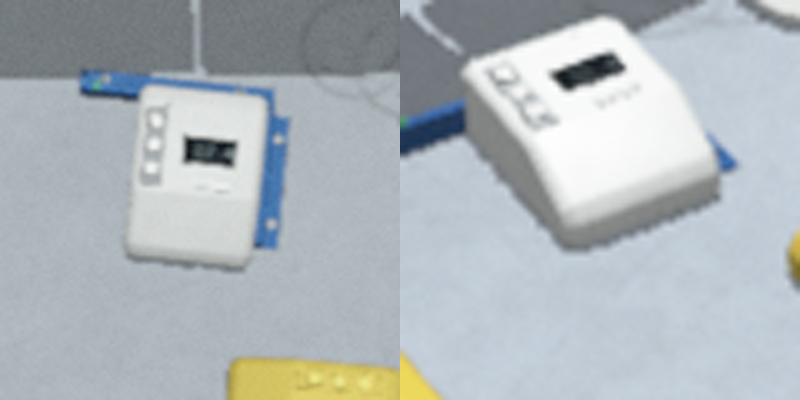

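```bash
python3 - <<'E'
from h import *
m=camera_model("top");p=cv2.imread('pics/top0.png').astype(float)
y=np.radians(-7.3);ex=np.array([np.cos(y),np.sin(y)]);ey=np.array([-np.sin(y),np.cos(y)]);C=np.array([.6645,-.1285])
# mean colour along the rail for lines parallel to the rear rail, ground-plane coordinate x
for x in np.arange(-.012,.028,.002):
    s=np.array([pix(m,np.append(C+x*ex+t*ey,0)) for t in np.linspace(.02,.13,80)],np.float32)
    c=cv2.remap(p.astype(np.float32),s[None,:,0],s[None,:,1],cv2.INTER_LINEAR)[0]
    print(round(x,3),c.mean(0).round(0))
E
```

```text
-0.012 [170. 164. 156.]
-0.01 [169. 163. 155.]
-0.008 [160. 154. 146.]
-0.006 [135. 130. 122.]
-0.004 [101.  95.  88.]
-0.002 [81. 66. 55.]
0.0 [95. 64. 42.]
0.002 [129.  84.  49.]
0.004 [153. 102.  59.]
0.006 [157. 106.  63.]
0.008 [154. 105.  65.]
0.01 [153. 106.  67.]
0.012 [156. 108.  67.]
0.014 [157. 109.  71.]
0.016 [156. 116.  86.]
0.018 [152. 128. 111.]
0.02 [149. 138. 128.]
0.022 [142. 136. 129.]
0.024 [132. 127. 121.]
0.026 [121. 117. 110.]
```

The rail profile puts the inner face 4.5 mm nearer than my first estimate (dark face from −5 to +1 mm). The measured photometer back at −4.5 mm is therefore flush with it. In the last picture the photometer (left half, about (200,170)) sits square against both rails, and the arm is clear. I hand it in.

```bash
python3 -c "
from plant import *
print(close_job())"
```

```text
the job is handed in; nothing more can be done
None
```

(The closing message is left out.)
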